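# Bench-test the wide foot switch

## Task

Two foot switches have come in for repair and stand on the bench. Test the one with the wide treadle: press its treadle all the way down to its stop, keep it down for about a second, then let it spring fully back up. Leave the narrow pedal alone.

Things in the scene. Friction and masses are not known exactly. Their poses are not given: they have to be found in the camera images.
- wide_treadle (a joint): treadle of the wide foot switch: steel plate with ribbed black rubber pad, 86 mm wide, 155 mm long, on a grey fixed base 104 x 180 mm. Hinged at the heel end (nearer the robot), 34 mm above the bench; the far toe end stands 75 mm up. 0 = up at rest, grows as the toe goes down, 0.22 rad = on its stop. Spring return; pushing at wide_press takes about 3 N to start, 12 N to reach the stop
- wide_press (a point): point on top of the wide treadle's pad, on its centre line, 125 mm from the hinge, about 72 mm above the bench at rest; a straight push down here lowers it about 27 mm to the stop (45 mm above the bench). Moves with the treadle; x axis level from heel to toe at rest, y along the hinge, z up
- narrow_treadle (a joint): treadle of the narrow foot switch, to be left alone: same make, length, height and travel, but the plate is only 36 mm wide on a base 54 mm wide. 0 = up at rest, 0.22 rad = fully down
- narrow_press (a point): the matching point on top of the narrow treadle's pad, 125 mm from its hinge, about 72 mm above the bench; axes as for the wide one

How it is judged:
On the way:
1. the wide treadle is held down on its stop (value of joint wide_treadle above 0.195 rad), for 0.5 s.
At the end, for the whole second after the job is handed in: after having been held at its stop (within 0.025 rad, for at least half a second) the wide treadle is back up within 0.03 rad, and the narrow treadle is up (value of joint each of wide_treadle, narrow_treadle below 0.03 rad); the robot touches nothing.
It fails at once if the narrow treadle is pressed (more than 0.06 rad) (value of joint narrow_treadle above 0.06 rad).
It also fails if it takes over 29 s, if anything falls off the work surface, if the arm or the gripper's body presses on something with over 40 N, if the wrist force passes 120 N, or if a joint passes its speed limit or range.

## Robot

A 7-joint arm with a two-finger parallel gripper is mounted at the origin on a cart in front of the work surface, level with it; the furniture and walls round the work are solid. World frame = base frame: x ahead of the robot, y to its left, z up, the work surface at z = 0. Lengths are in m, angles in rad, forces in N, time in s.
With the tool pointing down it reaches from about 0.425 to 0.925 m from the base axis. Payload 6.8 kg.
Tool frame: the origin (TCP) lies between the finger pads; the fingertips stand r.tip_reach ahead of it and the grasp point (between the pads) lies 11 mm behind it (r.tip_reach is the distance from the TCP to the fingertips, in m); z points along the fingers, y is the direction in which the jaws open and shut (so a half turn about z gives the same grasp; the last joint's range is limited). The gripper opens to 85 mm and grips with 20 to 120 N. Pads are 22 mm wide; open, the fingers measure 114 mm over their backs; the gripper's body (76 mm by 85 mm) begins 54 mm behind the grasp point. The pads swing forward as they close: fully open they stand 13 mm farther back than shut.
Start: joints at [-1.411, 0.477, 0.022, 1.555, -0.011, 1.109, -0.083], TCP at [0.179, 0.651, 0.239] pointing down, gripper open.
Joint ranges: [-2.96, 2.96], [-0.34, 2.1], [-1.41, 1.46], [0.24, 2.44], [-1.37, 4.51], [0.17, 1.92], [-2.96, 2.96]. Speed limits (rad/s): [2.39, 2.39, 3.14, 3.14, 3.14, 3.14, 3.14].

## Interface

Orientations are given as a rotation vector (axis times angle).
In Python, from bench import r, eyes, spotter gives the robot as it stands.
- The arm moves only by the tool carry_out, never from a script. Its argument "series" is text: rows parted by semicolons, each of 5 numbers parted by spaces: the shift along the tool's x, y, z in cm, then the turn about the tool's z in rad, then the opening, from 0 (shut) to 1 (fully open). In form: x y z yaw gripper; .... A call has 1 to 8 rows; each row shifts and turns the commanded pose from where the row before left it, along the tool's axes as they then stand; what a row does not reach is not made up. A row lasts 1/8 s, in which the tool goes at most 62.5 mm and 10.7 degrees, less where a joint would pass 70% of its speed; a pose out of reach is approached as far as the arm can. A call with a gripper value outside its range is refused whole. The fingers move at their own pace and stop on an object; "grip_force" is the grip in N (left out, the last holds). Time passes only in rows, so rows that do not move let the fingers close. It gives the time, the measured TCP pose, the force and the opening at its end, in the units of the state.
- r.get_obs(): the state, without advancing time (a new reading comes with each control period).
- eyes.grab_frame(name): name is "side" or "top" or "wrist"; returns a dict with "color" (400x640x3 uint8, blue, green, red), "intrinsics" (3x3 intrinsics, pixels), "R" (3x3) and "t" (3): a world point X has camera coordinates R X + t; the wrist camera has in their place "T_tool_cam" (4x4, takes a point from camera to tool coordinates, whose origin is the TCP and whose axes are the flange's). Camera axes: x right, y down, z forward; pixel columns grow to the right and rows downward; lengths in m; the calibration is good to about 2 mm. A picture is of the moment at which its call begins: read the wrist's pose just before it. There is no depth.
- r.hand_in(): hands the job in, once; it reports no verdict.
Trained networks look in a picture, given as the dict that the camera call returned (one of the last four; its "shot" number tells which), for a name from the list of things; names that differ only in an ending like _2 or _b are one class to them, and where a whole thing is asked for, a point or a joint stands for the part that bears it (a point fixed in the world has none). Each returns a list of dicts, best first, with "confidence" (0 to 1); they miss things now and then, are a little off and sometimes report something else, mostly with a low value. They report only what shows in the picture. A call takes as long as a camera call.
- spotter.search_frame(picture, query): "uv" ([column, row] in pixels, amid what is visible of it).
- spotter.trace(picture, query): "pixels" (400x640 bool, what is visible of it) and "uv" ([column, row] in pixels, amid what is visible of it).
- spotter.mark_of(picture, query): "uv" ([column, row] in pixels: a listed point, or the origin of a listed thing).
The state is a dict: "clock": time; "joints": joint angles; "qvel": joint speeds; "tau": joint torques, N m; "tcp_pos": TCP position; "orientation": TCP orientation; "contact_force": force on the tool from outside, world axes, zero at the start; "moment": the same for the moment, N m; "grip_width": finger opening in m.
Only numpy, scipy, OpenCV 4.12 (cv2) and the standard library are available. Lean on these libraries where they do the work, as an engineer would, in place of code of your own. Each camera call takes 0.05 s, during which the arm holds its last target.

## Working session

There is one attempt and no reset: what is moved stays moved. The work goes in short steps, Python scripts to look and compute and a tool call to move; the robot and the scene stay as the last step left them, time stands still between calls to the robot, and variables do not carry over. Pictures are saved under pics/ and viewed, and the job is handed in when it is done.

Besides the shell and the picture viewer there is one more tool, called after ">>>" as name(argument=value, ...), one argument or row to a line, values as JSON. carry_out: Moves the arm, as the interface text tells. Its arguments: {"type":"object","properties":{"series":{"type":"string"},"grip_force":{"type":"number"}},"required":["series"]}

```bash
mkdir -p pics
cat > h.py <<'E'
import numpy as np,cv2
from bench import r,eyes,spotter
def ray(f,uv):
    d=np.linalg.inv(f["intrinsics"])@np.array([uv[0],uv[1],1.]); R=np.array(f["R"]);t=np.array(f["t"])
    return -R.T@t, R.T@d
def atz(f,uv,z):
    c,d=ray(f,uv); return c+d*(z-c[2])/d[2]
def tri(rs):
    A=0;b=0
    for c,d in rs:
        d=d/np.linalg.norm(d);P=np.eye(3)-np.outer(d,d);A=A+P;b=b+P@c
    return np.linalg.solve(A,b)
E
python3 - <<'E'
from h import *
o=r.get_obs();print({k:np.round(v,3) for k,v in o.items()},r.tip_reach)
fs={}
for n in("side","top"):
    f=eyes.grab_frame(n);fs[n]=f;cv2.imwrite(f"pics/{n}0.png",f["color"])
    for q in("wide_press","narrow_press"):
        m=spotter.mark_of(f,q)
        for k in m[:3]: print(n,q,np.round(k["uv"],1),round(k["confidence"],2),np.round(atz(f,k["uv"],.072),3))
    for q in("wide_treadle","narrow_treadle"):
        m=spotter.trace(f,q)
        for k in m[:3]:
            p=k["pixels"];ys,xs=np.where(p);print(n,q,np.round(k["uv"],1),round(k["confidence"],2),p.sum(),cv2.minAreaRect(np.c_[xs,ys].astype(np.int32)))
E
```

```text
{'clock': np.float64(0.0), 'joints': array([-1.411,  0.478,  0.022,  1.556, -0.011,  1.109, -0.083]), 'qvel': array([-0.   , -0.001,  0.001, -0.001, -0.001,  0.001,  0.   ]), 'tau': array([ 1.0000e-03, -5.9645e+01,  1.6080e+00, -2.8121e+01,  1.2000e-02,
        9.0000e-03, -0.0000e+00]), 'tcp_pos': array([0.178, 0.65 , 0.238]), 'orientation': array([-4.190e-01, -3.113e+00,  3.000e-03]), 'contact_force': array([ 0.959, -0.338, -0.378]), 'moment': array([-0.009,  0.022, -0.002]), 'grip_width': np.float64(0.085)} 0.008
side wide_press [351.5 278.7] 0.77 [ 0.543 -0.399  0.072]
side narrow_press [336.5 191.7] 0.52 [0.538 0.116 0.072]
side wide_treadle [336.6 283.9] 0.89 1533 ((334.09234619140625, 283.65997314453125), (24.860445022583008, 67.6805648803711), 76.70143127441406)
side narrow_treadle [327.6 198.6] 0.5 237 ((326.49139404296875, 198.1465606689453), (6.434016704559326, 42.280677795410156), 66.80140686035156)
top wide_press [433.9 170. ] 0.67 [ 0.54  -0.393  0.072]
top narrow_press [259.1 170. ] 0.79 [0.55  0.114 0.072]
top wide_treadle [436.2 184.1] 0.98 1660 ((433.2471618652344, 185.18490600585938), (57.293701171875, 29.407001495361328), 87.51044464111328)
top narrow_treadle [262.  187.8] 0.96 767 ((265.6514587402344, 188.74664306640625), (57.577178955078125, 14.34251594543457), 68.74949645996094)
```

View pics/top0.png

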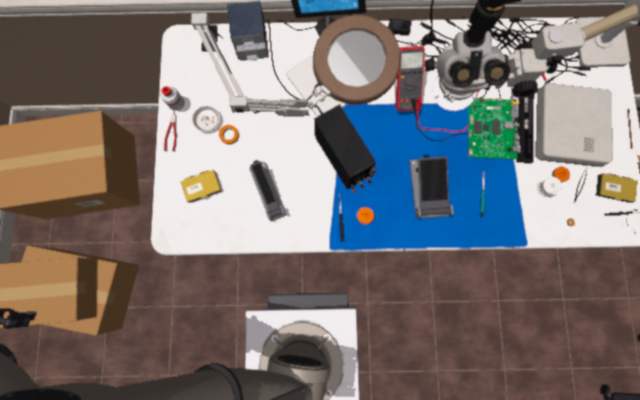

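View pics/side0.png

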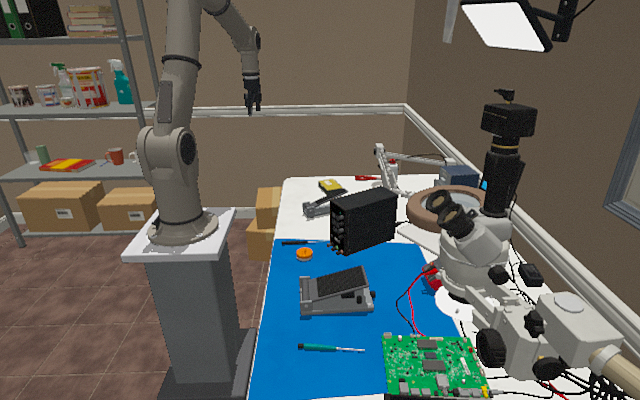

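The top view shows the wide switch at about (433,185) with its toe up-image. The narrow one is at (266,189). A tall black box stands between them at (345,147). I'll triangulate the press point and the box's height.

Run:
```python
from h import *
from scipy.spatial.transform import Rotation as Ro
s=eyes.grab_frame("side");t=eyes.grab_frame("top")
print(tri([ray(s,(351.5,278.7)),ray(t,(433.9,170))]))
o=r.get_obs();print(Ro.from_rotvec(o["orientation"]).as_matrix().round(3))
print(cv2.imwrite("pics/c.png",np.vstack([cv2.resize(t["color"][90:210,300:460],(800,600))])),cv2.imwrite("pics/d.png",cv2.resize(s["color"][170:320,240:440],(800,600))))
for c in [(0.5,-.1),(.6,-.1),(.7,-.1)]:
  for z in(0,.1,.2):
    print(c,z,[np.round((lambda p:p[:2]/p[2])(f["intrinsics"]@(np.array(f["R"])@np.array([*c,z])+f["t"]))) for f in(s,t)])
```

```text
[ 0.54255208 -0.39385863  0.06773626]
[[-0.964  0.265  0.   ]
 [ 0.265  0.964  0.   ]
 [ 0.     0.    -1.   ]]
True True
(0.5, -0.1) 0 [array([329., 240.]), array([332., 191.])]
(0.5, -0.1) 0.1 [array([329., 213.]), array([333., 183.])]
(0.5, -0.1) 0.2 [array([329., 183.]), array([335., 174.])]
(0.6, -0.1) 0 [array([360., 239.]), array([332., 159.])]
(0.6, -0.1) 0.1 [array([361., 212.]), array([333., 149.])]
(0.6, -0.1) 0.2 [array([362., 183.]), array([334., 137.])]
(0.7, -0.1) 0 [array([390., 238.]), array([331., 128.])]
(0.7, -0.1) 0.1 [array([392., 211.]), array([332., 116.])]
(0.7, -0.1) 0.2 [array([395., 182.]), array([333., 101.])]
```

View pics/c.png

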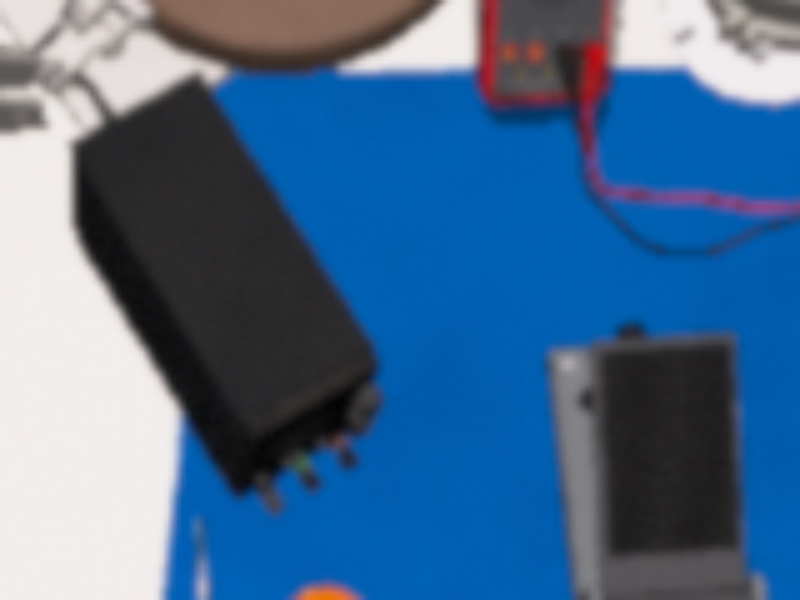

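View pics/d.png

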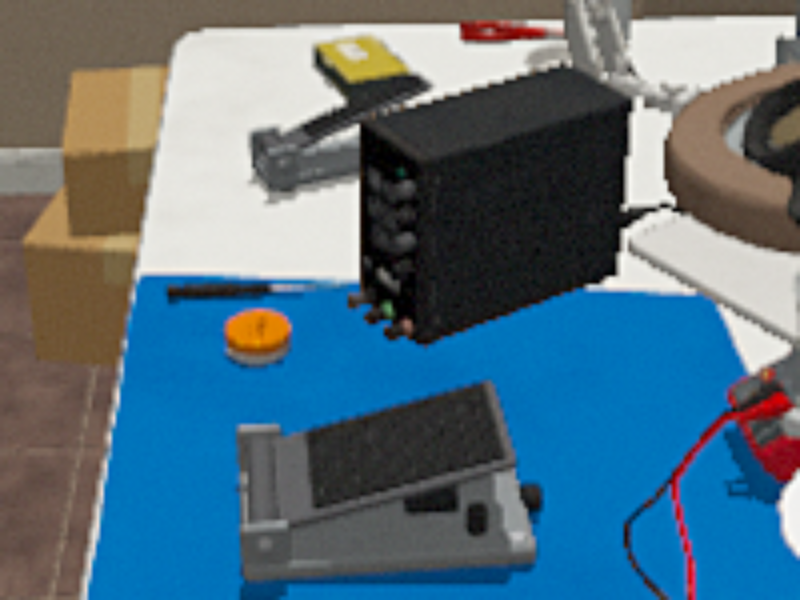

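>>> carry_out(
  series="0 0 -3 -0.134 0; 0 0 -3 -0.134 0; -2.4 -4 0 0 0; -2.4 -4 0 0 0; -2.4 -4 0 0 0; -2.4 -4 0 0 0; -2.4 -4 0 0 0; -2.4 -4 0 0 0",
)

```text
clock: 1.6
tcp_pos: [0.3234, 0.4096, 0.2996]
orientation: [-0.0, 3.141, 0.001]
contact_force: [0.7, 0.1, 0.7]
grip_width: 0.0003
```

>>> carry_out(
  series="-2.6 -5 0 0 0; -2.6 -5 0 0 0; -2.6 -5 0 0 0; -2.6 -5 0 0 0; -2.6 -5 0 0 0; 0 -5 0 0 0; 0 -5 0 0 0; 0 -5 0 0 0",
)

```text
clock: 2.6
tcp_pos: [0.4527, 0.0093, 0.2996]
orientation: [-0.0, 3.141, 0.001]
contact_force: [-0.4, -0.7, -0.0]
grip_width: -0.0002
```

>>> carry_out(
  series="0 -5 0 0 0; 0 -5 0 0 0; 0 -5 0 0 0; -1 -5 0 0 0; -1.5 -5 0 0 0; -2.5 -5 0 0 0; -2.5 -5 0 0 0; -1 -4 0 0 0",
)

```text
clock: 3.6
tcp_pos: [0.5391, -0.3805, 0.2988]
orientation: [0.002, -3.141, 0.001]
contact_force: [0.2, 0.9, 0.5]
grip_width: -0.0001
```

>>> carry_out(
  series="-0.2 -1.5 -0 0 0; 0 0 4 0 0; 0 0 4 0 0; 0 0 4 0 0; 0 0 4 0 0; 0 0 1 0 0; 0 0 0 0 0",
)

```text
clock: 4.47
tcp_pos: [0.54, -0.3937, 0.1298]
orientation: [-0.001, 3.142, 0.0]
contact_force: [-0.1, -0.2, 1.1]
grip_width: -0.0001
```

Run:
```python
from h import *
print(r.tip_reach)
o=r.get_obs();print(o["tcp_pos"],o["contact_force"])
s=eyes.grab_frame("side");t=eyes.grab_frame("top")
for f in(s,t):
  for q in("wide_press","narrow_press"):
    for k in spotter.mark_of(f,q)[:2]:print(q,k["uv"],k["confidence"])
  p=f["intrinsics"]@(f["R"]@(o["tcp_pos"]-[0,0,r.tip_reach])+f["t"]);print(p/p[2])
cv2.imwrite("pics/e.png",np.vstack([cv2.resize(s["color"][200:320,270:430],(800,600))]))
```

```text
0.008
[ 0.54001626 -0.39367425  0.12978607] [-0.08095203 -0.22793045  1.07479025]
wide_press [352.4, 276.1] 0.86
narrow_press [337.4, 192.4] 0.74
[350.52532081 260.77670923   1.        ]
narrow_press [259.5, 172.2] 0.81
[439.18789825 165.50327977   1.        ]
```

View pics/e.png

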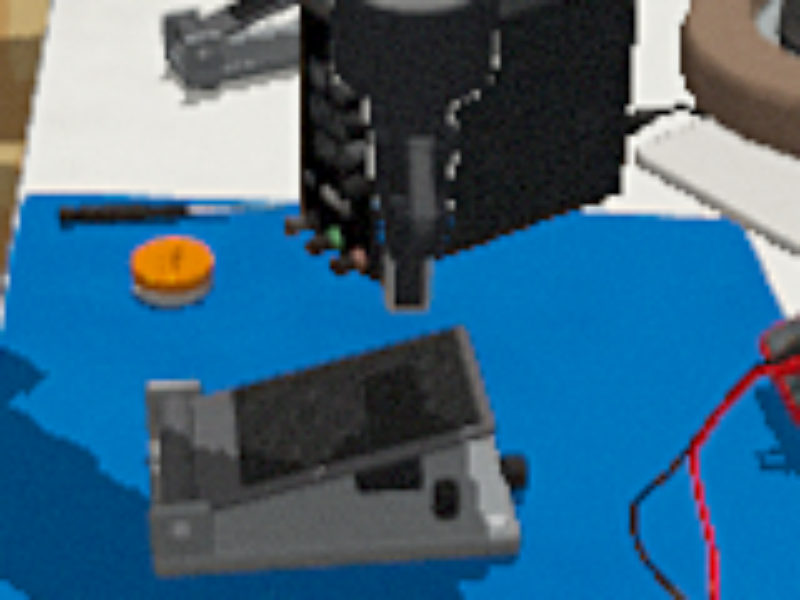

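>>> carry_out(
  series="0 0 2 0 0; 0 0 2 0 0; 0 0 1 0 0; 0 0 0.5 0 0; 0 0 0 0 0",
)

```text
clock: 5.4
tcp_pos: [0.5402, -0.393, 0.074]
orientation: [0.001, -3.141, -0.003]
contact_force: [-1.0, 3.1, 5.2]
grip_width: 0.0003
```

>>> carry_out(
  series="0 0 0.5 0 0; 0 0 0.5 0 0; 0 0 0.5 0 0; 0 0 0 0 0",
)

```text
clock: 5.9
tcp_pos: [0.5428, -0.3933, 0.0607]
orientation: [-0.003, 3.137, 0.0]
contact_force: [2.3, 5.1, 10.1]
grip_width: -0.0001
```

>>> carry_out(
  series="0 0 0.4 0 0; 0 0 0.4 0 0; 0 0 0 0 0",
)

```text
clock: 6.28
tcp_pos: [0.5436, -0.3932, 0.0533]
orientation: [-0.003, 3.136, 0.0]
contact_force: [3.5, 4.5, 12.8]
grip_width: 0.0001
```

>>> carry_out(
  series="0 0 0.3 0 0; 0 0 0 0 0",
)

```text
clock: 6.52
tcp_pos: [0.5438, -0.3933, 0.0524]
orientation: [-0.003, 3.135, 0.002]
contact_force: [0.2, 9.7, 26.5]
grip_width: 0.0002
```

Force jumped from 13 to 26 N for under 1 mm of travel, so the treadle is on its stop. I'll hold it there.

>>> carry_out(
  series="0 0 0 0 0; 0 0 0 0 0; 0 0 0 0 0; 0 0 0 0 0; 0 0 0 0 0; 0 0 0 0 0; 0 0 0 0 0",
)

```text
clock: 7.4
tcp_pos: [0.5438, -0.3933, 0.0524]
orientation: [-0.003, 3.135, 0.001]
contact_force: [-0.1, 9.3, 25.8]
grip_width: 0.0
```

Run:
```python
from h import *
s=eyes.grab_frame("side");o=r.get_obs();print(o["tcp_pos"],o["contact_force"])
cv2.imwrite("pics/f.png",np.vstack([cv2.resize(s["color"][200:320,270:430],(800,600))]))
```

```text
[ 0.54374649 -0.3932579   0.05239256] [-0.12525313  8.81677253 24.9752806 ]
```

View pics/f.png

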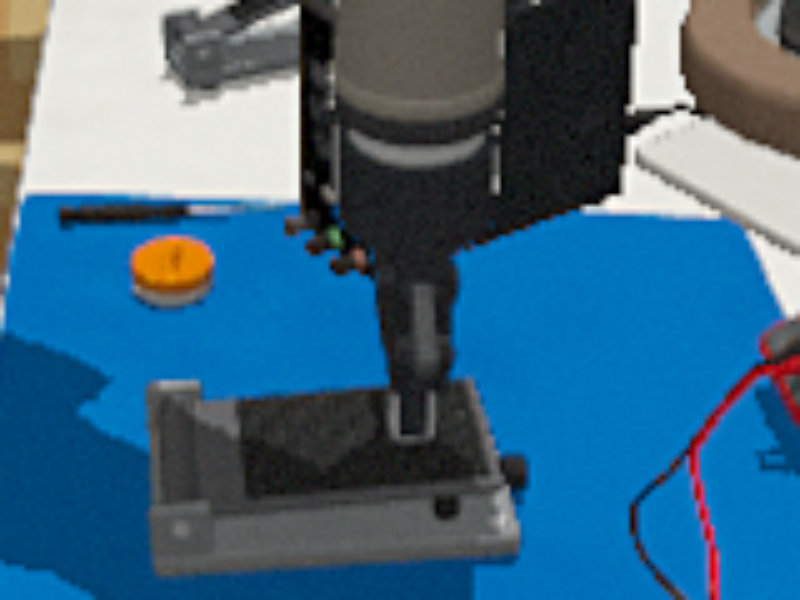

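The picture shows the treadle lying flat on its base at about crop pixel (370,440), with the fingertip on the pad. It has been down for about a second, so I'll release it.

>>> carry_out(
  series="0 0 -1 0 0; 0 0 -1 0 0; 0 0 -1.5 0 0; 0 0 -3 0 0; 0 0 -4 0 0; 0 0 -4 0 0; 0 0 0 0 0; 0 0 0 0 0",
)

```text
clock: 8.45
tcp_pos: [0.5393, -0.3939, 0.1928]
orientation: [-0.0, -3.141, -0.0]
contact_force: [0.2, 0.3, -0.5]
grip_width: 0.0003
```

Run:
```python
from h import *
s=eyes.grab_frame("side");o=r.get_obs();print(o["clock"],o["tcp_pos"],o["contact_force"])
print([k["uv"] for k in spotter.mark_of(s,"wide_press")])
cv2.imwrite("pics/g.png",np.vstack([cv2.resize(s["color"][170:320,240:440],(800,600))]))
```

```text
8.5 [ 0.53913943 -0.39361015  0.19216059] [-0.70029626 -0.07442592 -0.24894017]
[[351.7, 275.2]]
```

View pics/g.png

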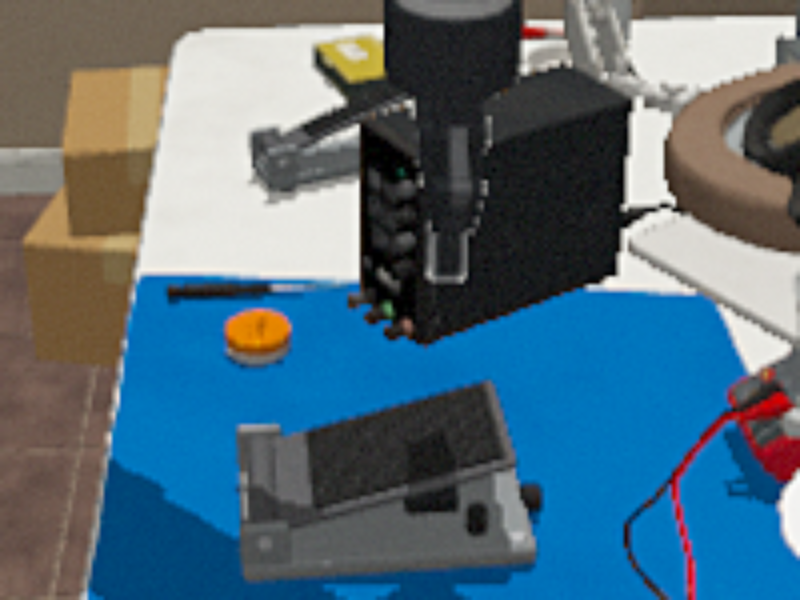

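The treadle is back up: its toe corner sits at crop (490,382), the same as before the press. The gripper is clear of it, and the narrow pedal hasn't moved.

```bash
python3 -c "
from bench import r
print(r.hand_in())"
```

```text
the job is handed in; nothing more can be done
None
```

I pressed the wide treadle down to its stop with the closed fingertips, held it there for about a second, then let it spring back up and handed the job in at about 8.5 s of the 29 s allowed.

- **On the stop:** the force rose from about 13 N to 26 N over less than 1 mm of travel, with the fingertip at about 44 mm. The side picture showed the treadle lying flat on its base.
- **Released:** the last side picture shows the treadle back up where it was before the press. The gripper is about 11 cm above it, with the contact force near zero.
- **Narrow pedal:** I never went near it, and it looks unchanged in the picture.
- **Checks that disagreed:** triangulating the press point gave a height of 68 mm against the listed 72 mm, which made no difference to the press. With the gripper in the way, the top camera could not find the wide press point, so I relied on the side camera and the force readings. There was also up to about 10 N of sideways force while the treadle was held down. I put this down to friction but did not check it.

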